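# Draw the bottom serving board out of the rack from under the stack

### The job

The small serving board with the upright grip lies at the bottom of the wooden rack, under a pot stand with a jar standing on it. Draw it straight out through the rack's mouth and throat by its grip, feeling your way so that it is never forced against the rack, leave the pot stand level on the worktop inside the rack with the jar still upright on it and untouched by the robot, then lay the board gently flat in the middle of the chopping board. Leave everything else where it is.

Things in the scene. Friction and masses are not known exactly. Their poses are not given: they have to be found in the camera images.
- rack: dark wooden rack fixed to the worktop. Origin: on the worktop, under the stack; +x into the rack, -x out of its mouth. Two cheeks 128 mm apart inside, 30 mm high, a back rail (inner face x = 51 mm), and across the mouth at x = -50 to -60 mm a keeper bar, 12 to 30 mm above the worktop, that holds the stack back while the board slides under it. More than 18 N between board and rack is too much
- throat (a point): nominal middle of the throat, rack x = -115 mm, on the worktop: two blocks 94 mm apart, 12 mm (x) by 49 by 16 mm high, the ends of a paler yoke round the rack and part of it. The yoke is clamped rigidly up to 14 mm off this point along rack y, either way, unreported. If a board shoulder meets a block (felt as pull, and twist about the upright), ease it sideways until it passes
- board: light wooden serving board, 0.16 kg; body 150 (x) by 90 (y) by 8 mm, square shoulders (2 mm play each side in the throat), 40 mm wide tongue to x = -118 mm. Origin: centre of the body's underside. Starts at rack x about -30 mm, shoulders 3 to 5 mm inside the throat, x along the rack's within 0.02 rad. Clear of the keeper bar past rack x = -135 mm; then it can be lifted out
- grip (a point): middle of the board's upright flat grip, 12 mm thick along board x, 26 mm wide along y, rising from 8 to 63 mm above the board's underside; this point is 45 mm above the underside, at x = -98 mm, y = 0 of the board
- stand: plain wooden pot stand, 88 (x) by 112 (y) by 16 mm, lying on the board's body; origin at the centre of its underside. It drops 8 mm to the worktop once the board is gone. Sliding the loaded board takes 2 to 9 N, more if it is pressed down or the stand is against the keeper bar
- jar: white glazed storage jar with a lid, 62 mm wide, 128 mm tall, 0.16 to 0.35 kg, standing on the pot stand; origin at the centre of its underside
- chopping_board: large wooden chopping board fixed to the worktop, 220 (x) by 280 (y) by 18 mm; origin at the centre of its underside (top is 18 mm above)
- garlic: garlic bulb, 60 mm, lying near the far right corner of the chopping board (bystander; origin at the centre of its underside)
- shaker: glass salt shaker, 44 mm wide, 90 mm tall (bystander; origin at the centre of its underside)
- cork: bottle cork on end, 24 mm wide, 39 mm tall (bystander; origin at the centre of its underside)
- pepper: dark turned pepper mill, 58 mm wide, 170 mm tall (bystander; origin at the centre of its underside)
- mug: mug, 78 mm wide, 101 mm tall (bystander; origin at the centre of its underside)
- spice: small spice jar, 41 mm wide, 85 mm tall (bystander; origin at the centre of its underside)
Things that resemble listed ones, but are neither listed nor needed, are in the scene too. What is shaped like the stand but green is not meant.

How it is judged:
By the outcome, as a careful person would: the job done as asked, in the order asked, and still so for the second after the job is handed in, with the robot touching nothing.
It also fails if it takes over 72 s, if anything falls off the work surface, if the arm or the gripper's body presses on something with over 40 N, if the wrist force passes 120 N, or if a joint passes its speed limit or range.

### The arm

A 6-joint arm with a two-finger parallel gripper is mounted at the origin on a cart in front of the work surface, level with it; the furniture and walls round the work are solid. World frame = base frame: x ahead of the robot, y to its left, z up, the work surface at z = 0. Lengths are in m, angles in rad, forces in N, time in s.
With the tool pointing down it reaches from about 0.275 to 0.825 m from the base axis. Payload 4.9 kg.
Tool frame: the origin (TCP) lies at the very end of the fingers, on their centre line; the grasp point (between the pads) lies 19 mm behind it; z points along the fingers, y is the line along which they close (so a half turn about z gives the same grasp; the last joint's range is limited). The gripper opens to 85 mm and grips with 20 to 120 N. Pads are 22 mm wide; open, the fingers measure 114 mm over their backs; the gripper's body (76 mm by 85 mm) begins 54 mm behind the grasp point. The pads swing forward as they close: fully open they stand 13 mm farther back than shut.
Start: joints at [-1.345, 0.326, -0.193, 1.052, 0, 1.437], TCP at [0.194, -0.515, 0.231] pointing down, gripper open.
Joint ranges: [-2.65, 2.65], [-0.97, 1.79], [-1.3, 1.35], [-1.93, 2.1], [-1.47, 1.37], [-3.14, 3.14]. Speed limits (rad/s): [2.57, 2.57, 3.14, 3.14, 3.14, 3.14].

### API

Orientations are given as a 3x3 rotation matrix whose columns are the frame's x, y, z axes.
In Python, from bench import get_obs, read_camera, job_done gives the robot as it stands.
- The arm moves only by the shell command python3 -m creep 'ROWS'. ROWS is JSON, a list of rows, each a list of 7 numbers: the finger opening in m, from 0 to 0.0854, then the shift along the tool's x, y, z in m, then the turn, a rotation vector about the tool's x, y, z in rad. In form: [[jaw, dx, dy, dz, ax, ay, az], ...]. A call has 1 to 5 rows; each row shifts and turns the commanded pose from where the row before left it, along the tool's axes as they then stand; what a row does not reach is not made up. A row lasts 1/8 s, in which the tool goes at most 62.5 mm and 10.7 degrees, less where a joint would pass 70% of its speed; a pose out of reach is approached as far as the arm can. A call is refused whole if a number of a shift passes 0.0625 or a number of a turn 0.188, either way. A call with a gripper value outside its range is refused whole. The fingers move at their own pace and stop on an object; the grip force is fixed at half the most. Time passes only in rows, so rows that do not move let the fingers close. It gives the time, the measured TCP pose, the force, the opening and the grip force at its end, in the units of the state.
- get_obs(): the state, without advancing time (a new reading comes with each control period).
- read_camera(name): name is "side" or "top" or "wrist"; returns a dict with "img" (480x640x3 uint8, red, green, blue), "z_map" (480x640 float32, m along the optical axis (not along the pixel's ray), 0 where there is no reading), "intrinsics" (3x3 intrinsics, pixels), "R" (3x3) and "t" (3): a world point X has camera coordinates R X + t. Camera axes: x right, y down, z forward; pixel columns grow to the right and rows downward; lengths in m; the calibration is good to about 2 mm. The wrist camera is an equidistant fisheye: a pixel r from the principal point sees the ray r / f radians off the axis. A picture is of the moment at which its call begins.
- job_done(): hands the job in; it is judged then, once.
The state is a dict: "t": time; "joint_positions": joint angles; "qvel": joint speeds; "joint_efforts": joint torques, N m; "tcp_pos": TCP position; "tool_rot": TCP orientation; "contact_force": force on the tool from outside, world axes, zero at the start; "ft_torque": the same for the moment, N m; "opening": finger opening in m; "grip_force": force on a finger pad.
Only numpy, scipy, OpenCV 4.12 (cv2) and the standard library are available. Lean on these libraries where they do the work, as an engineer would, in place of code of your own. Each camera call takes 0.05 s, during which the arm holds its last target. There are 200 camera calls.

## Working session

There is one attempt and no reset: what is moved stays moved. The work goes in short steps, Python scripts to look and compute and a shell command to move; the robot and the scene stay as the last step left them, time stands still between calls to the robot, and variables do not carry over. Pictures are saved under pics/ and viewed, at most 10 in all, crops included, and the job is handed in when it is done.

```bash
ls; mkdir -p pics
python3 - <<'E'
from bench import *
import cv2,numpy as np
o=get_obs();print(o)
ims=[]
for n in("top","side"):
    c=read_camera(n);np.savez(f"pics/{n}0.npz",**c)
    print(n,c["intrinsics"].tolist(),c["R"].round(4).tolist(),c["t"])
    cv2.imwrite(f"pics/{n}0.png",c["img"][:,:,::-1])
E
```

```text
pics
{'t': 0.0, 'joint_positions': array([-1.34518597e+00,  3.26929386e-01, -1.93604957e-01,  1.05195890e+00,
       -1.67116592e-07,  1.43658923e+00]), 'qvel': array([-1.23369341e-04, -1.49529024e-04,  4.81055093e-06,  1.81462280e-03,
       -1.02470411e-03, -1.02474361e-03]), 'joint_efforts': array([-1.51507931e-03, -4.43398869e+01,  2.62443066e+01,  1.53671595e-02,
       -3.04921850e-04,  1.07568601e-05]), 'tcp_pos': array([ 0.19353407, -0.51421038,  0.2305017 ]), 'tool_rot': array([[ 9.35961158e-01,  3.52103063e-01, -3.79764033e-04],
       [ 3.52103195e-01, -9.35959724e-01,  1.65386992e-03],
       [ 2.26888825e-04, -1.68167413e-03, -9.99998560e-01]]), 'contact_force': array([ 0.1503738 , -0.53594476, -0.95222194]), 'ft_torque': array([-0.01139819,  0.02247623,  0.05777853]), 'grip_force': 0.0, 'opening': 0.08530309266806638}
top [[610.0682869080906, 0.0, 328.9843401938349], [0.0, 610.0682869080906, 246.84512703485825], [0.0, 0.0, 1.0]] [[0.2089, -0.9779, 0.0027], [-0.9434, -0.2023, -0.2628], [0.2575, 0.0524, -0.9648]] [-0.15145561  0.51097498  1.27098946]
side [[553.8007132802092, 0.0, 320.2959653108695], [0.0, 553.8007132802092, 237.42580789287027], [0.0, 0.0, 1.0]] [[-0.9353, -0.3536, -0.0128], [-0.2104, 0.5849, -0.7833], [0.2844, -0.73, -0.6215]] [0.50784889 0.19929697 1.0031371 ]
```

View pics/top0.png

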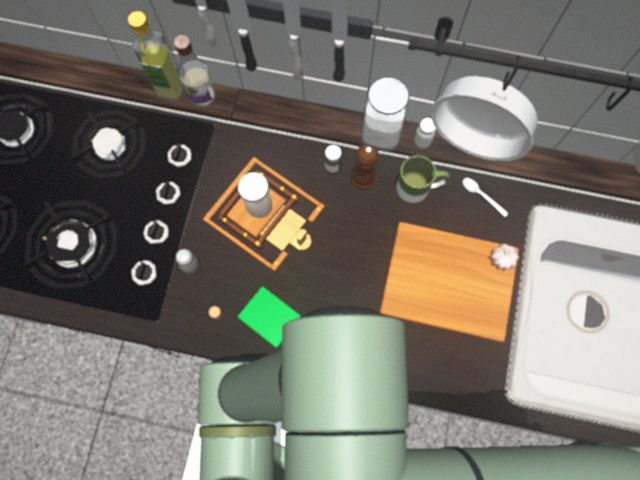

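View pics/side0.png

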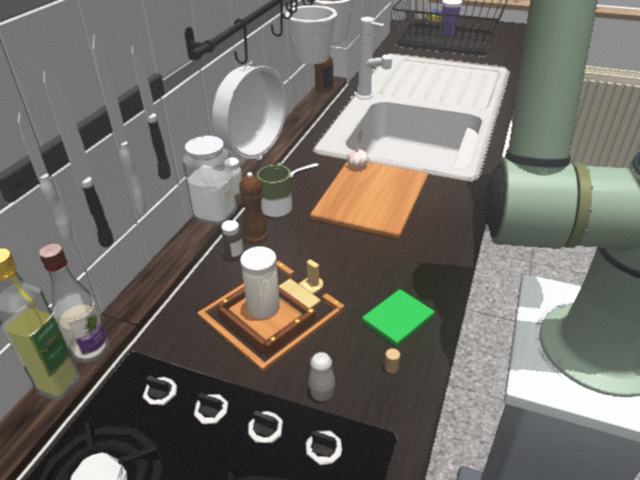

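The top view shows the rack around (262,212), with the yoke round it. The serving board sticks out toward the lower right, with its grip near (302,240). The jar is at (255,190), the chopping board at (450,280) and the garlic at (504,257). The green slab at (270,317) is the decoy. Next I'll enlarge the rack to confirm.

```bash
cat > h.py <<'E'
import numpy as np,cv2
def ld(n): return dict(np.load(f"pics/{n}.npz"))
def ray(c,uv,z):
    """pixel(s) -> world points on plane z"""
    uv=np.atleast_2d(uv).astype(float)
    d=np.c_[uv,np.ones(len(uv))]@np.linalg.inv(c["intrinsics"]).T@c["R"]
    o=-c["R"].T@c["t"]
    return o+d*((z-o[2])/d[:,2])[:,None]
def cloud(c):
    h,w=c["z_map"].shape;u,v=np.meshgrid(np.arange(w),np.arange(h))
    p=np.stack([u,v,np.ones_like(u)],-1)*c["z_map"][...,None]
    return (p@np.linalg.inv(c["intrinsics"]).T-c["t"])@c["R"]
def proj(c,X):
    q=(np.atleast_2d(X)@c["R"].T+c["t"])@c["intrinsics"].T
    return q[:,:2]/q[:,2:]
E
python3 - <<'E'
from h import *
a=ld("top0")["img"][148:278,195:335,::-1];b=ld("side0")["img"][225:370,190:350,::-1]
a=cv2.resize(a,(400,371),interpolation=2);b=cv2.resize(b,(400,371),interpolation=2)
cv2.imwrite("pics/crop.png",np.hstack([a,b]))
# chopping board & height statistics
c=ld("top0");P=cloud(c)
hsv=cv2.cvtColor(c["img"],cv2.COLOR_RGB2HSV)
for (u,v) in [(450,280),(285,230),(302,228),(302,242),(250,215),(223,190),(262,240),(240,260),(360,260)]:
    print((u,v),P[v,u].round(4),c["img"][v,u],hsv[v,u])
E
```

```text
(450, 280) [ 0.5255 -0.3203  0.0211] [248 179  91] [ 17 161 248]
(285, 230) [0.5642 0.0694 0.0133] [252 234 153] [ 25 100 252]
(302, 228) [0.5808 0.0335 0.0006] [132 109  76] [ 18 108 132]
(302, 242) [0.5432 0.0243 0.0177] [144 119  76] [ 19 120 144]
(250, 215) [0.5809 0.156  0.0192] [228 150  92] [ 13 152 228]
(223, 190) [0.633  0.237  0.0017] [75 61 60] [ 2 51 75]
(262, 240) [0.5259 0.113  0.0288] [135  86  60] [ 10 142 135]
(240, 260) [ 0.4763  0.1561 -0.0007] [75 65 60] [10 51 75]
(360, 260) [ 0.5342 -0.1137 -0.0011] [73 63 56] [12 59 73]
```

View pics/crop.png

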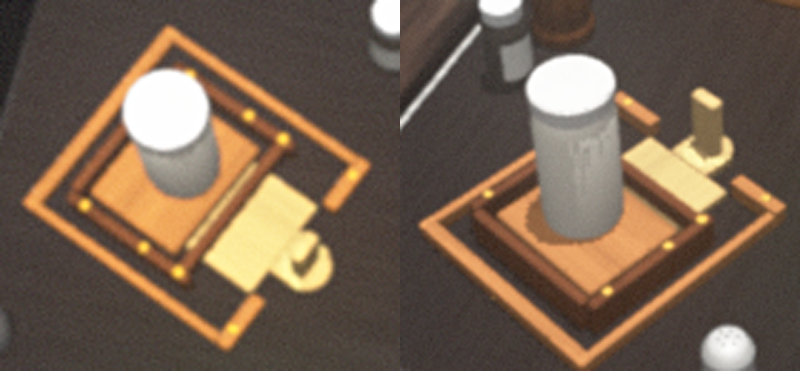

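The crop shows the pale board with its upright grip under the keeper bar. The stand and jar are inside the dark rack, and the orange yoke's blocks sit either side of the board's shoulders. That makes it the meant board. Now I'll measure it.

Run:
```python
from h import *
rois={"top0":(195,335,148,278),"side0":(190,350,225,370)}
for n,(u0,u1,v0,v1) in rois.items():
    c=ld(n);K=4
    im=cv2.resize(c["img"][v0:v1,u0:u1],None,fx=K,fy=K,interpolation=cv2.INTER_CUBIC)
    h=cv2.cvtColor(im,cv2.COLOR_RGB2HSV)
    def up(p): return (np.asarray(p,float).reshape(-1,2)+.5)/K-.5+[u0,v0]
    ms={"board":((19,60,190),(32,150,255),.008),"yoke":((9,120,150),(18,200,255),.016),
        "brass":((21,151,150),(32,255,255),.03)}
    for k,(lo,hi,z) in ms.items():
        m=cv2.inRange(h,lo,hi);m=cv2.morphologyEx(m,cv2.MORPH_OPEN,np.ones((3,3)))
        cs=[q for q in cv2.findContours(m,0,2)[0] if cv2.contourArea(q)>(300 if k!="brass" else 40)]
        for q in cs:
            if k=="brass":
                p=up(q).mean(0);print(n,k,p.round(1),ray(c,p,.030)[0,:2].round(4),ray(c,p,.016)[0,:2].round(4));continue
            ap=cv2.approxPolyDP(q,6,True);
            W=ray(c,up(q),z)[:,:2].astype(np.float32)
            r=cv2.minAreaRect(W)
            print(n,k,cv2.contourArea(q),"rect",np.round(r[0],4),np.round(r[1],4),round(r[2],1))
            print("   poly",[(*a.round(0).astype(int),*w.round(4)) for a,w in zip(up(ap),ray(c,up(ap),z)[:,:2])])
c=ld("top0");h=cv2.cvtColor(c["img"],cv2.COLOR_RGB2HSV)
m=cv2.inRange(h,(9,110,140),(22,220,255));m[:,:375]=0;m[:215]=0;m[350:]=0;m[:,525:]=0
q=max(cv2.findContours(m,0,1)[0],key=cv2.contourArea)
print("chop",cv2.minAreaRect(ray(c,q.reshape(-1,2),.018)[:,:2].astype(np.float32)))
c=ld("side0");h=cv2.cvtColor(c["img"],cv2.COLOR_RGB2HSV)
m=cv2.inRange(h,(9,110,140),(22,220,255));m[:,:305]=0;m[:160]=0;m[240:]=0;m[:,435:]=0
q=max(cv2.findContours(m,0,1)[0],key=cv2.contourArea)
print("chop side",cv2.minAreaRect(ray(c,q.reshape(-1,2),.018)[:,:2].astype(np.float32)))
P=cloud(c)
# grip points: z>0.03 near
X=P.reshape(-1,3);s=(X[:,2]>.02)&(X[:,2]<.075)&(abs(X[:,0]-.55)<.03)&(abs(X[:,1]-.025)<.04)
print("grip cloud",s.sum(),X[s].mean(0),np.percentile(X[s],[5,95],axis=0).round(4))
```

```text
top0 board 15746.5 rect [0.5592 0.0497] [0.0912 0.0914] 65.7
   poly [(np.int64(289), np.int64(209), np.float64(0.6174), np.float64(0.0723)), (np.int64(266), np.int64(239), np.float64(0.5363), np.float64(0.108)), (np.int64(281), np.int64(249), np.float64(0.5184), np.float64(0.0694)), (np.int64(289), np.int64(242), np.float64(0.5399), np.float64(0.0544)), (np.int64(298), np.int64(249), np.float64(0.5279), np.float64(0.0304)), (np.int64(304), np.int64(249), np.float64(0.5307), np.float64(0.0175)), (np.int64(310), np.int64(245), np.float64(0.5434), np.float64(0.0068)), (np.int64(309), np.int64(235), np.float64(0.5653), np.float64(0.0128)), (np.int64(306), np.int64(234), np.float64(0.5658), np.float64(0.0195)), (np.int64(301), np.int64(245), np.float64(0.5379), np.float64(0.0268)), (np.int64(297), np.int64(240), np.float64(0.5482), np.float64(0.0385)), (np.int64(300), np.int64(239), np.float64(0.5523), np.float64(0.0306)), (np.int64(306), np.int64(232), np.float64(0.5713), np.float64(0.0225)), (np.int64(304), np.int64(229), np.float64(0.5766), np.float64(0.0266)), (np.int64(299), np.int6
[... 9741 characters left out ...]
] 65.6
   poly [(np.int64(276), np.int64(261), np.float64(0.6429), np.float64(-0.001)), (np.int64(276), np.int64(265), np.float64(0.6383), np.float64(0.0093)), (np.int64(288), np.int64(273), np.float64(0.6047), np.float64(0.0247)), (np.int64(293), np.int64(272), np.float64(0.5972), np.float64(0.017)), (np.int64(282), np.int64(262), np.float64(0.6311), np.float64(-0.0018))]
chop ((0.5267545580863953, -0.3206150531768799), (0.2810603380203247, 0.2212333381175995), 88.90225982666016)
chop side ((0.5268864035606384, -0.3150728940963745), (0.2817860543727875, 0.22039960324764252), 88.85929107666016)
grip cloud 235 [0.54662941 0.03245695 0.04592647] [[0.536  0.0261 0.0224]
 [0.5594 0.0379 0.0645]]
```

```bash
python3 - <<'E'
from h import *
# grip top face (pale end face of grip, z=.063) in side; grip in top via depth edge
c=ld("side0");h=cv2.cvtColor(c["img"],cv2.COLOR_RGB2HSV)
K=6;u0,v0=295,250
im=cv2.resize(c["img"][250:300,295:335],None,fx=K,fy=K,interpolation=2);h=cv2.cvtColor(im,cv2.COLOR_RGB2HSV)
m=cv2.inRange(h,(15,60,185),(34,170,255))
for q in cv2.findContours(m,0,1)[0]:
    if cv2.contourArea(q)<300: continue
    W=ray(c,(q.reshape(-1,2)+.5)/K-.5+[u0,v0],.063)[:,:2].astype(np.float32)
    print("side",cv2.minAreaRect(W))
c=ld("top0");X=cloud(c).reshape(-1,3)
s=(X[:,2]>.05)&(X[:,2]<.075)&(abs(X[:,0]-.55)<.04)&(abs(X[:,1]-.025)<.04)
print("top grip cloud",s.sum(),X[s].mean(0),cv2.minAreaRect(X[s][:,:2].astype(np.float32)))
E
python3 -m creep '[[0.085,0,0,0,0,0,-0.185],[0.085,0,0,0,0,0,-0.185],[0.085,0,0,0,0,0,-0.185],[0.085,0,0,0,0,0,-0.185],[0.085,0,0,0,0,0,-0.185]]' >/dev/null
python3 -m creep '[[0.085,0,0,0,0,0,-0.185],[0.085,0,0,0,0,0,-0.185],[0.085,0,0,0,0,0,-0.185],[0.085,0,0,0,0,0,-0.185],[0.085,0,0,0,0,0,-0.185]]' >/dev/null
python3 -m creep '[[0.085,0,0,0,0,0,-0.18],[0.085,0,0,0,0,0,-0.18],[0.085,0,0,0,0,0,-0.15],[0.085,0,0,0,0,0,0],[0.085,0,0,0,0,0,0]]'
python3 -c "
from bench import *;import numpy as np;o=get_obs();x=o['tool_rot'];print(x.round(4),np.degrees(np.arctan2(x[1,1],x[0,1])),o['joint_positions'])"
```

```text
side ((0.5290616750717163, 0.09841382503509521), (0.05351866036653519, 0.057862311601638794), 19.971296310424805)
side ((0.5486704707145691, 0.02820843644440174), (0.012809425592422485, 0.026576105505228043), 66.7352294921875)
top grip cloud 75 [0.54749179 0.02716351 0.06219147] ((0.5486225485801697, 0.027337195351719856), (0.012552338652312756, 0.02598283812403679), 66.2713394165039)
t: 1.98
tcp_pos: [0.1936, -0.5146, 0.2311]
tool_rot: [[-0.911, 0.411, -0.0], [0.411, 0.911, 0.0], [0.0, 0.0, -1.0]]
contact_force: [0.1, 0.1, 0.6]
opening: 0.085
grip_force: 0.0
[[-9.115e-01  4.113e-01 -1.000e-04]
 [ 4.113e-01  9.115e-01  5.000e-04]
 [ 3.000e-04  4.000e-04 -1.000e+00]] 65.71334810682173 [-1.34520180e+00  3.26439648e-01 -1.92856611e-01  1.05200733e+00
 -2.32640231e-06 -9.21319824e-01]
```

```bash
python3 -m creep '[[0.085,-0.01,0.058,0,0,0,0],[0.085,-0.01,0.058,0,0,0,0],[0.085,-0.01,0.058,0,0,0,0],[0.085,-0.01,0.058,0,0,0,0],[0.085,-0.01,0.058,0,0,0,0]]' >/dev/null
python3 -m creep '[[0.085,-0.01,0.058,0,0,0,0],[0.085,-0.01,0.058,0,0,0,0],[0.085,-0.01,0.058,0,0,0,0],[0.085,-0.01,0.058,0,0,0,0],[0.085,-0.01,0.058,0,0,0,0]]' >/dev/null
python3 -m creep '[[0.085,0,0.03,0.0,0,0,0],[0.085,0,0.02,0,0,0,0],[0.085,0,0.01,0,0,0,0],[0.085,0,0,0,0,0,0],[0.085,0,0,0,0,0,0]]'
python3 -c "
from bench import *;import numpy as np;o=get_obs();R=o['tool_rot'];print((np.array([.5487,.028,.026])-o['tcp_pos'])@R)"
```

```text
t: 3.85
tcp_pos: [0.5466, 0.0272, 0.2314]
tool_rot: [[-0.912, 0.411, -0.0], [0.411, 0.912, -0.0], [0.0, -0.0, -1.0]]
contact_force: [-0.4, -0.1, 0.5]
opening: 0.085
grip_force: 0.0
[-0.00157883  0.0016836   0.20536278]
```

```bash
python3 -m creep '[[0.085,-0.0016,0.0017,0.05,0,0,0],[0.085,0,0,0.05,0,0,0],[0.06,0,0,0.05,0,0,0],[0.04,0,0,0.035,0,0,0],[0.03,0,0,0.02,0,0,0]]'
python3 -m creep '[[0.02,0,0,0,0,0,0],[0.018,0,0,0,0,0,0],[0.018,0,0,0,0,0,0],[0.016,0,0,0,0,0,0],[0.016,0,0,0,0,0,0]]'
python3 - <<'E'
from bench import *
import cv2
a=read_camera("side");t=read_camera("top")
import numpy as np;np.savez("pics/side1.npz",**a)
i=cv2.resize(a["img"][225:345,220:380],(400,300),interpolation=2);j=cv2.resize(t["img"][180:270,250:370],(400,300),interpolation=2)
cv2.imwrite("pics/g1.png",np.hstack([i,j])[:,:,::-1]);o=get_obs();print(o["contact_force"],o["ft_torque"])
E
```

```text
t: 4.47
tcp_pos: [0.5475, 0.028, 0.0244]
tool_rot: [[-0.912, 0.411, -0.003], [0.411, 0.912, -0.0], [0.002, -0.001, -1.0]]
contact_force: [0.0, 0.5, 0.5]
opening: 0.0316
grip_force: 0.0
t: 5.1
tcp_pos: [0.5494, 0.0291, 0.0268]
tool_rot: [[-0.912, 0.409, 0.001], [0.409, 0.912, -0.0], [-0.001, 0.0, -1.0]]
contact_force: [-0.0, -0.3, 0.8]
opening: 0.0158
grip_force: 0.0
[-0.23389886 -0.91183921  0.17054126] [ 0.00026514 -0.02785731 -0.00558194]
```

View pics/g1.png

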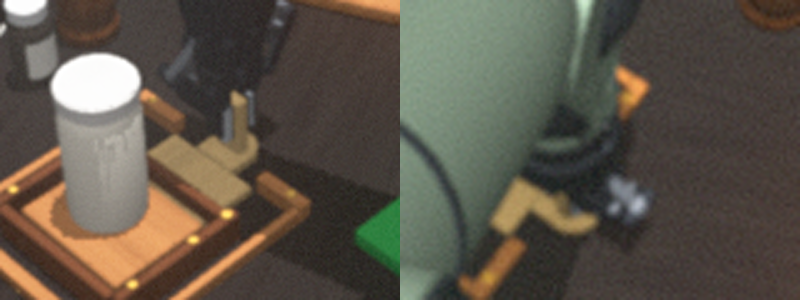

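Side crop: the grip at crop (238,120) stands between both fingers and nothing is touching. Now I'll close on it.

```bash
cat > st.py <<'E'
from bench import get_obs;import numpy as np
o=get_obs();f=o["contact_force"];r=np.array([np.cos(1.152),np.sin(1.152)]);n=np.array([-r[1],r[0]])
p=o["tcp_pos"][:2]-[.5487,.028]
print("rackF x,y,z",f[:2]@r,f[:2]@n,f[2],"Mz",o["ft_torque"][2],"moved rack x,y mm",1e3*p@r,1e3*p@n,"z",o["tcp_pos"][2],"yaw",np.arctan2(o["tool_rot"][1,1],o["tool_rot"][0,1]),"op",o["opening"],o["grip_force"],"t",o["t"])
E
python3 -m creep '[[0.013,0,0,0,0,0,0],[0.011,0,0,0,0,0,0],[0.008,0,0,0,0,0,0],[0.004,0,0,0,0,0,0],[0.004,0,0,0,0,0,0]]' >/dev/null;python3 st.py
python3 -m creep '[[0.0,0,-0.001,0,0,0,0],[0.0,0,0,0,0,0,0]]'>/dev/null;python3 st.py
python3 -m creep '[[0.0,0,-0.001,0,0,0,0],[0.0,0,0,0,0,0,0]]'>/dev/null;python3 st.py
```

```text
rackF x,y,z -5.543528877544311 0.26835549664991865 5.074156732100142 Mz -0.03625706501096499 moved rack x,y mm 0.3456634630504219 -0.05545499160288418 z 0.026555136965655805 yaw 1.1484748206161242 op 0.011342573812933033 58.92361342906952 t 5.825
rackF x,y,z -1.82281799871817 0.6281852339345867 5.682191299818394 Mz -0.012977791202574352 moved rack x,y mm 0.3536138421140832 -0.07443850985926931 z 0.02653793842256255 yaw 1.1490432916327487 op 0.011643729661274187 59.095489382743835 t 6.075
rackF x,y,z 4.019506746193394 0.9966011086429964 5.653619922374053 Mz -0.05217308546863564 moved rack x,y mm 0.36101230184700955 -0.1102748613584474 z 0.026560783487265816 yaw 1.1496231755587896 op 0.011318101769256609 59.13534343242645 t 6.325
```

```bash
python3 -m creep '[[0.0,0,0,-0.001,0,0,0],[0.0,0,0,0,0,0,0]]'>/dev/null;python3 st.py
python3 -m creep '[[0.0,0,-0.0005,0,0,0,0],[0.0,0,0,0,0,0,0]]'>/dev/null;python3 st.py
python3 -m creep '[[0.0,0,-0.0005,0,0,0,0],[0.0,0,0,0,0,0,0]]'>/dev/null;python3 st.py
```

```text
rackF x,y,z 0.9740930689585888 -0.7884699956774217 -3.5215916181835345 Mz -0.015612197553164824 moved rack x,y mm -0.979857642930952 0.5588759155623588 z 0.026652401123580353 yaw 1.1490906116774302 op 0.011612037977407225 58.45491349697113 t 6.575
rackF x,y,z 1.6889923612665796 0.22256941138529113 -3.965725163211634 Mz 0.010604100119097406 moved rack x,y mm -1.7124192201126913 0.5201430402506034 z 0.02687455381724559 yaw 1.1489430774716956 op 0.011144564002492816 58.29183518886566 t 6.825
rackF x,y,z 0.901438258452071 -0.41116274144989984 -4.205360860228909 Mz 0.023738768252580714 moved rack x,y mm -2.239886053744039 0.4607381894409075 z 0.02706557536172777 yaw 1.1489066004073463 op 0.01119369476722374 58.28297138214111 t 7.075
```

```bash
python3 -m creep '[[0.0,0,-0.0007,0.0003,0,0,0],[0.0,0,0,0,0,0,0]]'>/dev/null;python3 st.py
python3 -m creep '[[0.0,0,-0.0007,0,0,0,0],[0.0,0,0,0,0,0,0]]'>/dev/null;python3 st.py
python3 -m creep '[[0.0,0,-0.0007,0,0,0,0],[0.0,0,0,0,0,0,0]]'>/dev/null;python3 st.py
python3 -m creep '[[0.0,0,-0.0007,0,0,0,0],[0.0,0,0,0,0,0,0]]'>/dev/null;python3 st.py
```

```text
rackF x,y,z 1.031564889285903 0.2283574910464317 -4.505369803727819 Mz 0.06582237499181681 moved rack x,y mm -2.691372413116907 0.30469429398439407 z 0.02691103205396498 yaw 1.1490288525572807 op 0.011130543383775188 58.414347767829895 t 7.325
rackF x,y,z 1.3278623350555474 0.06335515256256141 -3.8357486020448532 Mz 0.04553566570596859 moved rack x,y mm -3.4215410937844393 0.21017805670644774 z 0.026961964753710998 yaw 1.148966439925604 op 0.011257963166103701 58.33946764469147 t 7.575
rackF x,y,z 0.8124070886762811 -0.15015287146384204 -3.874120313213384 Mz 0.10569078889736402 moved rack x,y mm -4.080697045712904 0.12091768721556462 z 0.026988559528124463 yaw 1.148943662222055 op 0.011176830797107462 58.33895981311798 t 7.825
rackF x,y,z 0.42942486271726193 -0.07242581513057161 -4.46584346202477 Mz 0.052345512082820365 moved rack x,y mm -4.764866488297159 0.07773014224158792 z 0.026997992907097233 yaw 1.1489206770946194 op 0.01145213081330757 58.33769738674164 t 8.075
```

```bash
python3 -m creep '[[0.0,0,-0.001,0,0,0,0],[0.0,0,0,0,0,0,0]]'>/dev/null;python3 st.py
python3 -m creep '[[0.0,0,-0.001,0,0,0,0],[0.0,0,0,0,0,0,0]]'>/dev/null;python3 st.py
python3 -m creep '[[0.0,0,-0.001,0,0,0,0],[0.0,0,0,0,0,0,0]]'>/dev/null;python3 st.py
python3 -m creep '[[0.0,0,-0.001,0,0,0,0],[0.0,0,0,0,0,0,0]]'>/dev/null;python3 st.py
```

```text
rackF x,y,z 0.6125693557431948 -0.5106333259813143 -3.5317033552847925 Mz 0.04199139647841394 moved rack x,y mm -5.783836051642312 0.051700905416718346 z 0.027027655214738988 yaw 1.14888109659286 op 0.011555490637082961 58.481345772743225 t 8.325
rackF x,y,z 0.4100844069264078 0.39417087662252315 -4.540945967544768 Mz -0.0019573023955697863 moved rack x,y mm -6.793519196738454 0.09661773155844644 z 0.026980714134185457 yaw 1.148859591464998 op 0.011284307394052714 58.50463807582855 t 8.575
rackF x,y,z 1.0857338335127236 -0.3999153849587123 -4.797802156151601 Mz 0.0247726314715368 moved rack x,y mm -7.747217602958802 0.09737862161702449 z 0.027014512872952288 yaw 1.1489517754118532 op 0.011266929080808103 58.4512460231781 t 8.825
rackF x,y,z 1.4415218513025376 0.6376240348547212 -4.069761743469239 Mz 0.06245198433949169 moved rack x,y mm -8.534908918653416 0.2047996078024008 z 0.02698904109239703 yaw 1.1492082274562427 op 0.011635592262319928 58.54437053203583 t 9.075
```

```bash
python3 -m creep '[[0.0,0,-0.001,0,0,0,0],[0.0,0,-0.001,0,0,0,0],[0.0,0,0,0,0,0,0]]'>/dev/null;python3 st.py
python3 -m creep '[[0.0,0,-0.001,0,0,0,0],[0.0,0,-0.001,0,0,0,0],[0.0,0,0,0,0,0,0]]'>/dev/null;python3 st.py
python3 - <<'E'
from bench import *
import cv2,numpy as np
a=read_camera("side");np.savez("pics/side2.npz",**a)
b=np.load("pics/side1.npz")["img"]
f=lambda i:cv2.resize(i[225:345,220:380],(400,300),interpolation=2)
cv2.imwrite("pics/g2.png",np.hstack([f(b),f(a["img"])])[:,:,::-1])
E
```

```text
rackF x,y,z 3.9562661411928506 -0.07432679732708625 -5.423315825248405 Mz 0.14042973737400888 moved rack x,y mm -10.584055086134112 0.10842618513298508 z 0.02701894919944805 yaw 1.1490510278178032 op 0.011403732523178032 58.528454303741455 t 9.45
rackF x,y,z 4.169991344323472 0.6670392671571713 -5.88261487460536 Mz 0.03949851226577338 moved rack x,y mm -12.705983262345189 0.07691356013520512 z 0.027005368107867488 yaw 1.1489293714909163 op 0.011265871155038541 58.52918207645416 t 9.825
```

View pics/g2.png

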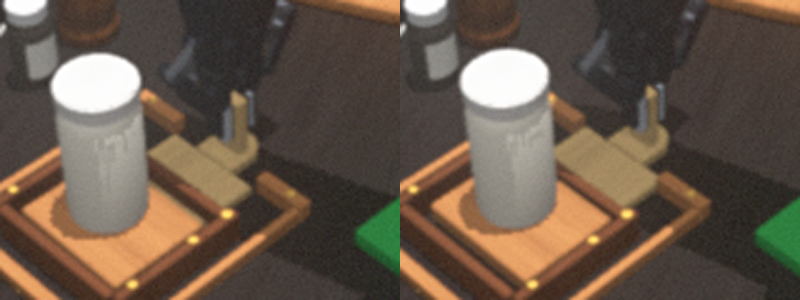

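Right crop: the board has followed the tool and its shoulders are now entering the throat. The stand has slid up to the keeper bar and the jar is upright. I'll keep drawing.

```bash
python3 -m creep '[[0.0,0,-0.0015,0,0,0,0],[0.0,0,-0.0015,0,0,0,0],[0.0,0,-0.0015,0,0,0,0],[0.0,0,-0.0015,0,0,0,0]]'>/dev/null;python3 st.py
python3 -m creep '[[0.0,0,-0.0015,0,0,0,0],[0.0,0,-0.0015,0,0,0,0],[0.0,0,-0.0015,0,0,0,0],[0.0,0,-0.0015,0,0,0,0]]'>/dev/null;python3 st.py
```

```text
rackF x,y,z 3.8591687479321983 0.09827432451058904 -3.928402701481387 Mz 0.0830990010178147 moved rack x,y mm -18.783965759751325 0.0837709448009889 z 0.02703371229715029 yaw 1.1488936984726021 op 0.011392708854011576 58.58028173446655 t 10.375
rackF x,y,z 2.8236884041830943 -0.3365600382859457 -2.5953970074598467 Mz -0.001028417340184903 moved rack x,y mm -24.836744393834486 0.14272231422118686 z 0.027025344978307293 yaw 1.1489617809306107 op 0.011491693349301035 58.71667206287384 t 10.875
```

```bash
python3 -m creep '[[0.0,0,-0.0015,0,0,0,0],[0.0,0,-0.0015,0,0,0,0],[0.0,0,-0.0015,0,0,0,0],[0.0,0,-0.0015,0,0,0,0]]'>/dev/null;python3 st.py
python3 -m creep '[[0.0,0,-0.0015,0,0,0,0],[0.0,0,-0.0015,0,0,0,0],[0.0,0,-0.0015,0,0,0,0],[0.0,0,-0.0015,0,0,0,0]]'>/dev/null;python3 st.py
```

```text
rackF x,y,z 2.2866233188043417 0.3207018981477484 -3.7438421956955965 Mz 0.013670751997000432 moved rack x,y mm -30.762066665820537 0.16850507544310922 z 0.02700463900137246 yaw 1.1489849140141086 op 0.011053612385623938 58.71117889881134 t 11.375
rackF x,y,z 3.5816549786160943 0.4300064946548423 -3.4565670090042726 Mz 0.05106857804093494 moved rack x,y mm -36.74611925882705 0.2135360190319986 z 0.02696592696046109 yaw 1.1490232830117735 op 0.011488395222137323 58.6958384513855 t 11.875
```

```bash
python3 -m creep '[[0.0,0,-0.0015,0,0,0,0],[0.0,0,-0.0015,0,0,0,0],[0.0,0,-0.0015,0,0,0,0],[0.0,0,-0.0015,0,0,0,0]]'>/dev/null;python3 st.py
python3 -m creep '[[0.0,0,-0.0015,0,0,0,0],[0.0,0,-0.0015,0,0,0,0],[0.0,0,-0.0015,0,0,0,0],[0.0,0,-0.0015,0,0,0,0]]'>/dev/null;python3 st.py
```

```text
rackF x,y,z 4.391793908036086 -0.360944775444773 -4.555680689572189 Mz -0.031245735810471156 moved rack x,y mm -42.70959431031299 0.27044817860707937 z 0.026966980806937584 yaw 1.149033361323244 op 0.011191389236763065 58.67876350879669 t 12.375
rackF x,y,z 4.859185590477893 -0.17740284849063714 -4.198695755041746 Mz 0.027097248273752032 moved rack x,y mm -48.69814359471131 0.23939290722967854 z 0.026995681195781645 yaw 1.149020960269319 op 0.011379938951080767 58.656946420669556 t 12.875
```

```bash
python3 -m creep '[[0.0,0,-0.0015,0,0,0,0],[0.0,0,-0.0015,0,0,0,0],[0.0,0,-0.0015,0,0,0,0],[0.0,0,-0.0015,0,0,0,0]]'>/dev/null;python3 st.py
python3 -m creep '[[0.0,0,-0.0015,0,0,0,0],[0.0,0,-0.0015,0,0,0,0],[0.0,0,-0.0015,0,0,0,0],[0.0,0,-0.0015,0,0,0,0]]'>/dev/null;python3 st.py
```

```text
rackF x,y,z 5.1371099035422825 -0.1780885744548626 -3.9787589604567706 Mz -0.0706542305426739 moved rack x,y mm -54.59759022505844 0.2566156600377063 z 0.02697650918524845 yaw 1.149109035481499 op 0.01133234602755917 58.49599242210388 t 13.375
rackF x,y,z 5.9635927109075135 0.23187418445050234 -4.79276619659509 Mz 0.008591737944623935 moved rack x,y mm -60.34724016628054 0.3421230039791503 z 0.026941967545183257 yaw 1.149295252237699 op 0.011358541628085651 58.42836141586304 t 13.875
```

```bash
python3 -m creep '[[0.0,0,-0.0015,0,0,0,0],[0.0,0,-0.0015,0,0,0,0],[0.0,0,-0.0015,0,0,0,0],[0.0,0,-0.0015,0,0,0,0]]'>/dev/null;python3 st.py
python3 -m creep '[[0.0,0,-0.0015,0,0,0,0],[0.0,0,-0.0015,0,0,0,0],[0.0,0,-0.0015,0,0,0,0],[0.0,0,-0.0015,0,0,0,0]]'>/dev/null;python3 st.py
python3 - <<'E'
from bench import *
import cv2,numpy as np
a=read_camera("side");np.savez("pics/side3.npz",**a)
cv2.imwrite("pics/g3.png",cv2.resize(a["img"][225:345,200:400],(600,360),interpolation=2)[:,:,::-1])
E
```

```text
rackF x,y,z 7.8698110152963245 -0.17053462391816643 -5.758797691581082 Mz 0.04481988078975188 moved rack x,y mm -65.90831073130622 0.3744523944409899 z 0.026889852321220126 yaw 1.1495315448151826 op 0.011102068354060048 58.31673502922058 t 14.375
rackF x,y,z 1.0291879310790357 0.08891554504446231 -2.8179018167448957 Mz 0.03731469086854019 moved rack x,y mm -73.15926405177578 0.3098841280490845 z 0.027048566841210327 yaw 1.1487096789906825 op 0.011567234060642726 59.17080044746399 t 14.875
```

View pics/g3.png

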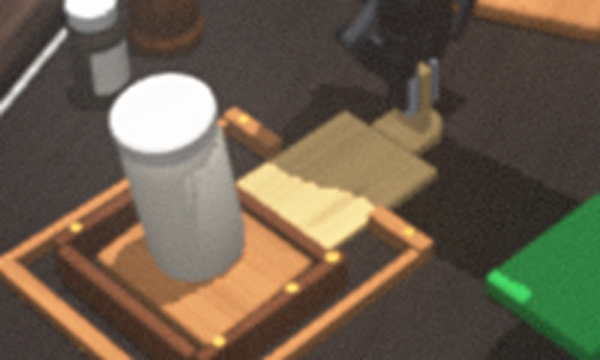

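The stand has tipped back a few degrees as expected, with its front edge still on the board, and the jar is steady. I'll go slower now.

```bash
python3 -m creep '[[0.0,0,-0.001,0,0,0,0],[0.0,0,-0.001,0,0,0,0],[0.0,0,-0.001,0,0,0,0],[0.0,0,-0.001,0,0,0,0],[0.0,0,-0.001,0,0,0,0]]'>/dev/null;python3 st.py
python3 -m creep '[[0.0,0,-0.001,0,0,0,0],[0.0,0,-0.001,0,0,0,0],[0.0,0,-0.001,0,0,0,0],[0.0,0,-0.001,0,0,0,0],[0.0,0,-0.001,0,0,0,0]]'>/dev/null;python3 st.py
```

```text
rackF x,y,z 1.1026291676507425 0.9417694947664849 -2.589918429590671 Mz -0.022130163128864754 moved rack x,y mm -77.83802779841189 0.3329542528437983 z 0.026973702599108414 yaw 1.1489280319787336 op 0.01119186542206626 59.01504635810852 t 15.55
rackF x,y,z 0.7462243666131394 -0.39423314477484084 -2.732317974947369 Mz 0.0003217261979899411 moved rack x,y mm -82.80495243478398 0.35963490537070797 z 0.02697895314006668 yaw 1.1489137960277438 op 0.011389316467272485 59.033265709877014 t 16.175
```

```bash
python3 -m creep '[[0.0,0,-0.001,0,0,0,0],[0.0,0,-0.001,0,0,0,0],[0.0,0,-0.001,0,0,0,0],[0.0,0,-0.001,0,0,0,0],[0.0,0,-0.001,0,0,0,0]]'>/dev/null;python3 st.py
python3 -m creep '[[0.0,0,-0.001,0,0,0,0],[0.0,0,-0.001,0,0,0,0],[0.0,0,-0.001,0,0,0,0],[0.0,0,-0.001,0,0,0,0],[0.0,0,-0.001,0,0,0,0]]'>/dev/null;python3 st.py
```

```text
rackF x,y,z 0.4031318277501154 0.33972509027193376 -2.9912434726297494 Mz 0.01603292952149073 moved rack x,y mm -87.72722629969012 0.3431322283421494 z 0.02700986743337884 yaw 1.1489948809400683 op 0.011182043090365164 59.10908639431 t 16.8
rackF x,y,z 0.24394780951330347 -0.2138009409656736 -1.705419660426982 Mz 0.009129484925615395 moved rack x,y mm -92.7452689334223 0.3395040707124508 z 0.026999839382741708 yaw 1.148981361896038 op 0.01112166321096988 59.2072319984436 t 17.425
```

```bash
python3 -m creep '[[0.0,0,-0.001,0,0,0,0],[0.0,0,-0.001,0,0,0,0],[0.0,0,-0.001,0,0,0,0],[0.0,0,-0.001,0,0,0,0],[0.0,0,-0.001,0,0,0,0]]'>/dev/null;python3 st.py
python3 -m creep '[[0.0,0,-0.001,0,0,0,0],[0.0,0,-0.001,0,0,0,0],[0.0,0,-0.001,0,0,0,0],[0.0,0,-0.001,0,0,0,0],[0.0,0,-0.001,0,0,0,0]]'>/dev/null;python3 st.py
```

```text
rackF x,y,z 0.4844034086072244 0.23701169149034013 -1.309764113130551 Mz 0.0029253385782840218 moved rack x,y mm -97.73529265144683 0.29400330630164007 z 0.02705624424807002 yaw 1.148988986415224 op 0.01111622884719303 59.3416553735733 t 18.05
rackF x,y,z 0.45312050980504415 -0.31992536412314365 -1.8796089118705552 Mz 0.06670604806098539 moved rack x,y mm -102.73706418205637 0.39535750785241675 z 0.02698947728879756 yaw 1.1489831747880466 op 0.01125991318498266 59.341185092926025 t 18.675
```

```bash
python3 -m creep '[[0.0,0,-0.002,0,0,0,0],[0.0,0,-0.002,0,0,0,0],[0.0,0,-0.002,0,0,0,0],[0.0,0,-0.002,0,0,0,0],[0.0,0,-0.002,0,0,0,0]]'>/dev/null;python3 st.py
python3 -m creep '[[0.0,0,-0.0025,0,0,0,0],[0.0,0,-0.0025,0,0,0,0],[0.0,0,-0.0025,0,0,0,0],[0.0,0,-0.0025,0,0,0,0],[0.0,0,-0.0025,0,0,0,0]]'>/dev/null;python3 st.py
```

```text
rackF x,y,z -1.090343355801163 -0.16448101621063638 -2.817531318340708 Mz -0.01719511375921236 moved rack x,y mm -112.81898838823781 0.40269731839872946 z 0.02698747313115291 yaw 1.1489696856483496 op 0.01124315992806321 59.3416303396225 t 19.3
rackF x,y,z 0.13949179573637527 0.49368408109264833 -0.05224440230153782 Mz -0.0335575876561135 moved rack x,y mm -125.34754364344641 0.4792549451767769 z 0.02697722577242596 yaw 1.1489442224090238 op 0.011434746033955164 59.341798424720764 t 19.925
```

```bash
python3 -m creep '[[0.0,0,-0.0025,0,0,0,0],[0.0,0,-0.0025,0,0,0,0],[0.0,0,-0.0025,0,0,0,0],[0.0,0,-0.0025,0,0,0,0],[0.0,0,-0.0025,0,0,0,0]]'>/dev/null;python3 st.py
python3 -m creep '[[0.0,0,-0.0025,0,0,0,0],[0.0,0,-0.0025,0,0,0,0],[0.0,0,-0.0025,0,0,0,0],[0.0,0,-0.0025,0,0,0,0],[0.0,0,-0.0025,0,0,0,0]]'>/dev/null;python3 st.py
python3 -m creep '[[0.0,0,-0.0025,0,0,0,0],[0.0,0,-0.0025,0,0,0,0],[0.0,0,-0.0025,0,0,0,0],[0.0,0,-0.0025,0,0,0,0],[0.0,0,-0.0025,0,0,0,0]]'>/dev/null;python3 st.py
python3 -m creep '[[0.0,0,-0.004,0,0,0,0],[0.0,0,-0.004,0,0,0,0],[0.0,0,-0.002,0,0,0,0],[0.0,0,0,0,0,0,0],[0.0,0,0,0,0,0,0]]'>/dev/null;python3 st.py
python3 - <<'E'
from bench import *
import cv2,numpy as np
a=read_camera("side");np.savez("pics/side4.npz",**a)
t=read_camera("top");np.savez("pics/top4.npz",**t)
cv2.imwrite("pics/g4.png",np.hstack([cv2.resize(a["img"][205:355,190:440],(400,300),interpolation=2),cv2.resize(t["img"][140:320,195:435],(400,300),interpolation=2)])[:,:,::-1])
E
```

```text
rackF x,y,z 0.0744663517398667 0.3016694414759976 -2.2169536817594393 Mz 0.00019618747620464113 moved rack x,y mm -137.82263293152832 0.5342935253835961 z 0.026962455458122987 yaw 1.1490246743352612 op 0.011574462029225274 59.341848492622375 t 20.55
rackF x,y,z 0.16587627340675368 0.456581435837574 -2.0716835405983445 Mz 0.022654513299290316 moved rack x,y mm -150.3506305054026 0.5687623879439698 z 0.026971766626789528 yaw 1.1489881645943507 op 0.011513462134815421 59.342291951179504 t 21.175
rackF x,y,z -0.035745955502778926 -0.5030147818174311 -1.9533998758973732 Mz 0.00456473504962453 moved rack x,y mm -162.8512336316948 0.5935110139879782 z 0.026980697179152066 yaw 1.1489742516988999 op 0.010955400261339452 59.34186816215515 t 21.8
rackF x,y,z 0.4766130916359661 0.030463060580173784 -1.8980533113875304 Mz -0.052976674103271434 moved rack x,y mm -172.62001708038645 0.6204109312873385 z 0.02700399885997932 yaw 1.1490366996749737 op 0.011633034926149621 59.341750144958496 t 22.425
```

View pics/g4.png

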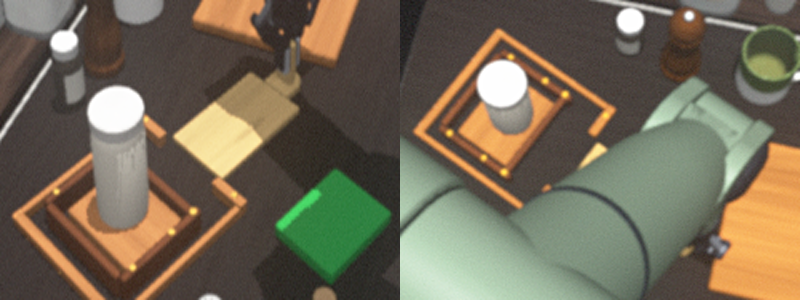

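The board is fully out. The stand lies flat inside the rack and the jar stands upright, at crop (118,160). I'll lift and check clearance to the garlic.

```bash
python3 -m creep '[[0.0,0,0,-0.01,0,0,0],[0.0,0,0,-0.02,0,0,0],[0.0,0,0,-0.03,0,0,0],[0.0,0,0,-0.02,0,0,0],[0.0,0,0,0,0,0,0]]'>/dev/null;python3 st.py
python3 - <<'E'
from h import *
from bench import *
c=ld("top0");P=cloud(c)[235:275,485:522].reshape(-1,3)
g=P[P[:,2]>.03];print("garlic",g.mean(0),np.percentile(g,[2,98],axis=0).round(3))
c=ld("side0");P=cloud(c)[140:180,340:375].reshape(-1,3)
g=P[(P[:,2]>.03)&(P[:,2]<.08)];print("garlic",g.mean(0),np.percentile(g,[2,98],axis=0).round(3))
o=get_obs();R=o["tool_rot"];y=R[:2,1]
print(o["tcp_pos"],R.round(3))
org=o["tcp_pos"][:2]+.098*y;print("origin",org,"delta tool",(np.array([.527,-.318])-org)@R[:2,:2])
E
```

```text
rackF x,y,z -0.20958897565830814 -0.14701688675552063 -1.6728280817640453 Mz 0.02598270612387489 moved rack x,y mm -172.57147873971982 -0.9530526900435419 z 0.10892475385974024 yaw 1.1491254631486074 op 0.011228235000591683 59.30786669254303 t 23.15
garlic [ 0.59379345 -0.42188259  0.05998007] [[ 0.571 -0.449  0.04 ]
 [ 0.622 -0.399  0.074]]
garlic [ 0.59486629 -0.41221     0.05151339] [[ 0.572 -0.436  0.032]
 [ 0.622 -0.397  0.071]]
[ 0.47939258 -0.13004526  0.10892475] [[-0.912  0.409  0.004]
 [ 0.409  0.912 -0.002]
 [-0.004  0.    -1.   ]]
origin [ 0.51950256 -0.04062944] delta tool [-0.1203635  -0.25000607]
```

```bash
python3 -m creep '[[0.0,-0.008,-0.016,0,0,0,0],[0.0,-0.012,-0.025,0,0,0,0],[0.0,-0.012,-0.025,0,0,0,0],[0.0,-0.012,-0.025,0,0,0,0],[0.0,-0.012,-0.025,0,0,0,0]]'>/dev/null
python3 -m creep '[[0.0,-0.012,-0.025,0,0,0,0],[0.0,-0.012,-0.025,0,0,0,0],[0.0,-0.012,-0.025,0,0,0,0],[0.0,-0.012,-0.025,0,0,0,0],[0.0,-0.01,-0.022,0,0,0,0]]'>/dev/null
python3 -m creep '[[0.0,-0.006,-0.012,0,0,0,0],[0.0,0,0,0.02,0,0,0],[0.0,0,0,0.02,0,0,0],[0.0,0,0,0,0,0,0],[0,0,0,0,0,0,0]]'>/dev/null
python3 - <<'E'
from h import *
from bench import *
o=get_obs();R=o["tool_rot"];y=R[:2,1]
print(o["t"],o["tcp_pos"],R.round(4),o["contact_force"])
org=o["tcp_pos"][:2]+.098*y;print("origin",org,"delta tool",(np.array([.527,-.318])-org)@R[:2,:2])
zb=o["tcp_pos"][2]-.027+.008
for n in("side","top"):
    c=read_camera(n);np.savez(f"pics/{n}5.npz",**c)
    P=cloud(c);X=P.reshape(-1,3)
    s=(abs(X[:,2]-zb)<.012)&(abs(X[:,0]-org[0])<.11)&(abs(X[:,1]-org[1])<.11)
    A=X[s];q=np.linalg.lstsq(np.c_[A[:,:2]-org,np.ones(len(A))],A[:,2],rcond=None)[0]
    print(n,s.sum(),"plane",q,cv2.minAreaRect(A[:,:2].astype(np.float32)))
c=ld("side5");cv2.imwrite("pics/g5.png",cv2.resize(c["img"][130:260,280:480],(600,390),interpolation=2)[:,:,::-1])
E
```

```text
25.025 [ 0.48508631 -0.40685967  0.06718096] [[-9.124e-01  4.094e-01 -0.000e+00]
 [ 4.094e-01  9.124e-01  1.000e-04]
 [ 0.000e+00  1.000e-04 -1.000e+00]] [-1.03907644 -0.26632945 -1.6042568 ]
origin [ 0.52520273 -0.31744673] delta tool [-0.00186627  0.00023093]
side 1704 plane [-0.00078019 -0.00668066  0.04906986] ((0.5286195874214172, -0.33675745129585266), (0.15811386704444885, 0.2141842395067215), 11.707326889038086)
top 1115 plane [-0.00396957 -0.00036627  0.05070817] ((0.5864515900611877, -0.31520870327949524), (0.07494359463453293, 0.21908973157405853), 37.43657302856445)
```

View pics/g5.png

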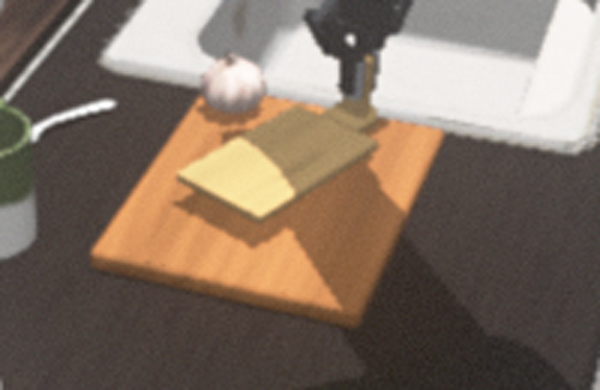

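The board hangs level over the middle of the chopping board, at crop (275,165), clear of the garlic. I'll lower it gently.

```bash
python3 -m creep '[[0.0,-0.0019,0,0.008,0,0,0],[0.0,0,0,0.007,0,0,0],[0,0,0,0.002,0,0,0],[0.0,0,0,0.001,0,0,0],[0,0,0,0,0,0,0]]'>/dev/null;python3 st.py
python3 -m creep '[[0.0,0,0,0.001,0,0,0],[0,0,0,0,0,0,0]]'>/dev/null;python3 st.py
python3 -m creep '[[0.0,0,0,0.001,0,0,0],[0,0,0,0,0,0,0]]'>/dev/null;python3 st.py
python3 -m creep '[[0.0,0,0,0.001,0,0,0],[0,0,0,0,0,0,0]]'>/dev/null;python3 st.py
```

```text
rackF x,y,z -0.8222676065107535 -0.842590403064206 -1.0995514979695906 Mz 0.01134064120819936 moved rack x,y mm -423.0617570674546 -120.55193607345677 z 0.048971771743939005 yaw 1.1489970900269042 op 0.01130207575012016 59.26741182804108 t 25.75
rackF x,y,z -0.6528489448572445 0.40288641797089153 -1.8867525551989275 Mz -0.04567405484194263 moved rack x,y mm -423.09696428794473 -120.51981561573263 z 0.048005724241858956 yaw 1.1488858308251675 op 0.01138963507268829 59.267438650131226 t 26.0
rackF x,y,z -0.18387067948030894 -0.4314881305513639 -0.8170832349676422 Mz -0.02333581380684442 moved rack x,y mm -423.0335891936173 -120.44330328851122 z 0.04690442749660393 yaw 1.148956774401362 op 0.01167534215324496 59.267048835754395 t 26.25
rackF x,y,z 0.1180772461095137 0.38729416733532995 -2.00682907493976 Mz -0.02883292009872261 moved rack x,y mm -423.0143880159138 -120.47884580547333 z 0.0458896260942296 yaw 1.1490098061929128 op 0.011099485072867883 59.26724016666412 t 26.5
```

```bash
python3 -m creep '[[0.0,0,0,0.0006,0,0,0],[0,0,0,0,0,0,0]]'>/dev/null;python3 st.py
python3 -m creep '[[0.0,0,0,0.0005,0,0,0],[0,0,0,0,0,0,0]]'>/dev/null;python3 st.py
python3 -m creep '[[0.0,0,0,0.0005,0,0,0],[0,0,0,0,0,0,0]]'>/dev/null;python3 st.py
```

```text
rackF x,y,z 0.2599789557455301 -0.09294168901953677 -1.9818786058355016 Mz -0.002482638579852414 moved rack x,y mm -423.0318261383996 -120.47812706748462 z 0.045296144170267394 yaw 1.1489903946831617 op 0.011174768235621017 59.26680564880371 t 26.75
rackF x,y,z -0.22295658510389785 0.4441118245644172 -1.3749340044925085 Mz 0.0005385838887479496 moved rack x,y mm -423.0134920257569 -120.48204489203627 z 0.04483848920625569 yaw 1.1490063969639315 op 0.011514138456502445 59.26681101322174 t 27.0
rackF x,y,z -0.4397175967461844 0.27336857699253003 -0.2551642766092097 Mz -0.05397836133116111 moved rack x,y mm -423.0673196412838 -120.57633567666447 z 0.04458597171965852 yaw 1.1490121057717855 op 0.011242393462598688 59.658544063568115 t 27.25
```

```bash
python3 -m creep '[[0.0,0,0,0.0004,0,0,0],[0,0,0,0,0,0,0]]'>/dev/null;python3 st.py
python3 -m creep '[[0.014,0,0,0,0,0,0],[0.02,0,0,0,0,0,0],[0.03,0,0,0,0,0,0],[0.05,0,0,0,0,0,0],[0.06,0,0,0,0,0,0]]'>/dev/null;python3 st.py
python3 -m creep '[[0.06,0,0,-0.01,0,0,0],[0.06,0,0,-0.04,0,0,0],[0.06,0,0,-0.06,0,0,0],[0.06,0,0,-0.06,0,0,0],[0.06,0,0,-0.04,0,0,0]]'>/dev/null;python3 st.py
python3 - <<'E'
from h import *
from bench import *
for n in("side","top"):
    c=read_camera(n);np.savez(f"pics/{n}6.npz",**c)
c=ld("side6");t=ld("top6")
f=lambda i:cv2.resize(i,(400,300),interpolation=2)
cv2.imwrite("pics/g6.png",np.vstack([np.hstack([f(c["img"][120:270,280:480]),f(t["img"][210:360,375:575])]),np.hstack([f(c["img"][225:375,180:380]),f(t["img"][120:270,195:395])])])[:,:,::-1])
h=cv2.cvtColor(c["img"],cv2.COLOR_RGB2HSV);m=cv2.inRange(h,(19,50,90),(34,150,255));m[:,:300]=0;m[:150]=0;m[240:]=0;m[:,430:]=0
q=max(cv2.findContours(m,0,1)[0],key=cv2.contourArea)
print(cv2.minAreaRect(ray(c,q.reshape(-1,2),.026)[:,:2].astype(np.float32)))
E
```

```text
rackF x,y,z 1.1045190700469631 1.5244624765970811 5.879324810280696 Mz 0.04365688653763219 moved rack x,y mm -423.0917177380414 -120.60395747112234 z 0.0445894117309186 yaw 1.1489960814867557 op 0.01114568812687621 60.42436122894287 t 27.5
rackF x,y,z -0.40074542919535106 0.3219571674014721 0.012344478030973762 Mz 0.0014190670638160457 moved rack x,y mm -423.0222771978721 -120.51764987153709 z 0.04391173147612573 yaw 1.1490252924084883 op 0.060028440990974284 0.0 t 28.125
rackF x,y,z -0.07540191805972546 -0.9312245204883047 -0.5903238742560318 Mz -0.006304959798037663 moved rack x,y mm -423.33475891995994 -121.34033238024824 z 0.2583929158591736 yaw 1.1490240085228067 op 0.059767529077545116 0.0 t 28.75
((0.5394105911254883, -0.29415005445480347), (0.09731914103031158, 0.08828634768724442), 66.3721694946289)
```

View pics/g6.png

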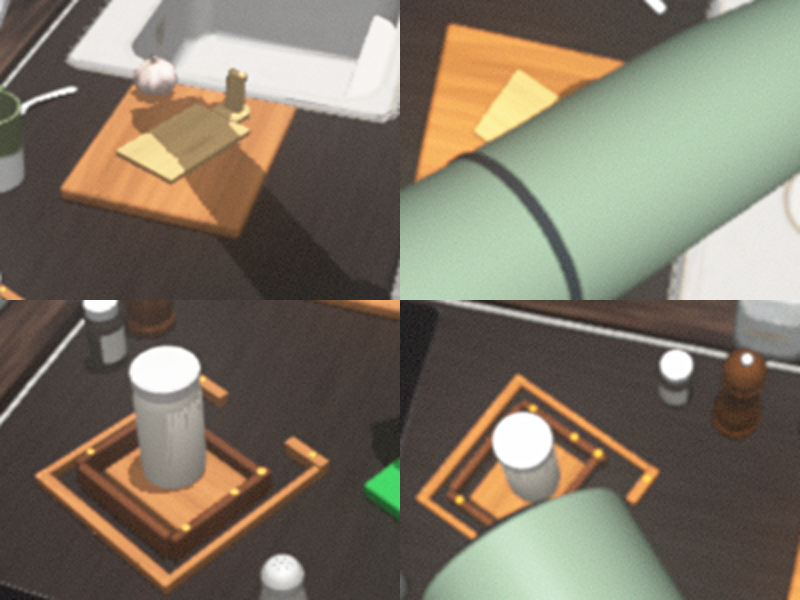

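The serving board lies flat in the middle of the chopping board, with its body centre measuring about (0.529, -0.318) against a target of (0.527, -0.318). The stand is level in the rack, the jar is upright, and the robot is clear.

```bash
python3 -m creep '[[0.06,0,0,0,0,0,0],[0.06,0,0,0,0,0,0]]' && python3 -c "from bench import *;print(job_done())"
```

```text
t: 29.1
tcp_pos: [0.4861, -0.4068, 0.2525]
tool_rot: [[-0.912, 0.409, -0.002], [0.409, 0.912, 0.002], [0.002, 0.001, -1.0]]
contact_force: [0.8, -0.1, 0.3]
opening: 0.06
grip_force: 0.0
the job is handed in; nothing more can be done
None
```

I drew the serving board out with at most about 8 N of pull and laid it flat in the middle of the chopping board, leaving the stand level in the rack with the jar upright on it; I handed the job in at about 29 s, and the verdict wasn't shown to me.

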